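Deal steak knives from a slanted block onto two trays

TASK

Two tables of two have ordered steak: deal the four steak knives from the slanted block onto the two dark trays, one knife to each tray in turn, until each tray holds two. Set every knife down gently, not dropping it, so that it lies flat on the floor of the tray along the tray's length, next to the other knife and not on top of it. Leave the small cup and the mug as they stand.

Things in the scene. Friction and masses are not known exactly. Their poses are not given: they have to be found in the camera images.
- knife_1: steak knife, 180 mm long, 0.05 to 0.1 kg: dark wooden handle 95 long, 22 wide, 12 thick, steel blade 85 long, 17 wide, 3 thick. Origin on its centre line at mid-length; +x to the blade's tip (butt at x = -90 mm, blade from +5 to +90), y across the width (handle sides at y = +-11: grip here), z through the thickness (broad faces at z = +-6). Balances near x = +10
- knife_2: steak knife like knife_1, same size, origin and axes. Start of all four: in the block, +x pointing down into the slot 35 degrees below the level, z leaning 35 degrees from vertical, bolster (x = +5 mm) against the block's front
- knife_3: steak knife like knife_1, same size, origin and axes. It comes out by pulling it 90 mm or more straight back along its own -x; nothing but its weight holds it
- knife_4: steak knife like knife_1, same size, origin and axes. Lying on a tray's floor its origin is about 10 mm above the tray's underside
- tray_a: dark brown metal tray with a raised rim, the one ahead of the robot, next to the block; 261 mm long (its y), 171 wide (its x), rim 23 high; origin under its centre, z up. Flat floor 4 mm above its underside, 134 (x) by 224 (y) within the rims, so a knife fits only along y. Loose, 0.4 kg
- tray_b: dark brown metal tray with a raised rim, the same as tray_a, the one on the right; 261 mm long (its y), 171 wide (its x), rim 23 high; origin under its centre, z up. Flat floor 4 mm above its underside, 134 (x) by 224 (y) within the rims, so a knife fits only along y. Loose, 0.4 kg
- knife_block: fixed wooden wedge, 196 mm wide (x), 113 deep (y), 105 high; origin under it. The sloping front faces its -y; four slots in a row 48 mm apart (x = -72, -24, 24, 72), each 26 wide, 6 high, mouths 80 above the worktop, rising 35 degrees to the front: handles stick out along -y and 35 degrees up, 26 mm free between neighbours
- cup: small white cup with a gold line, 59 mm across, 83 with its ear, 55 high; origin under it. Bystander
- mug: grey-blue mug, 87 mm across, 123 with its ear, 96 high; origin under it. Bystander
Things that resemble listed ones, but are neither listed nor needed, are in the scene too. What is shaped like the knife_4 but pink is not meant.

How it is judged:
On the way, in this order (a step that is already met when the one before it is completed fails the run):
1. the first knife lies in one tray ((((horizontal distance between knife_1 and tray_a below 0.066 m and height (world z) of knife_1 below 0.0155 m) or (horizontal distance between knife_2 and tray_a below 0.066 m and height (world z) of knife_2 below 0.0155 m) or (horizontal distance between knife_3 and tray_a below 0.066 m and height (world z) of knife_3 below 0.0155 m) or (horizontal distance between knife_4 and tray_a below 0.066 m and height (world z) of knife_4 below 0.0155 m)) or ((horizontal distance between knife_1 and tray_b below 0.066 m and height (world z) of knife_1 below 0.0155 m) or (horizontal distance between knife_2 and tray_b below 0.066 m and height (world z) of knife_2 below 0.0155 m) or (horizontal distance between knife_3 and tray_b below 0.066 m and height (world z) of knife_3 below 0.0155 m) or (horizontal distance between knife_4 and tray_b below 0.066 m and height (world z) of knife_4 below 0.0155 m)))), for 0.2 s.
2. each tray has one knife (((horizontal distance between knife_1 and tray_a below 0.066 m and height (world z) of knife_1 below 0.0155 m) or (horizontal distance between knife_2 and tray_a below 0.066 m and height (world z) of knife_2 below 0.0155 m) or (horizontal distance between knife_3 and tray_a below 0.066 m and height (world z) of knife_3 below 0.0155 m) or (horizontal distance between knife_4 and tray_a below 0.066 m and height (world z) of knife_4 below 0.0155 m)) and ((horizontal distance between knife_1 and tray_b below 0.066 m and height (world z) of knife_1 below 0.0155 m) or (horizontal distance between knife_2 and tray_b below 0.066 m and height (world z) of knife_2 below 0.0155 m) or (horizontal distance between knife_3 and tray_b below 0.066 m and height (world z) of knife_3 below 0.0155 m) or (horizontal distance between knife_4 and tray_b below 0.066 m and height (world z) of knife_4 below 0.0155 m))), for 0.2 s.
3. one tray has its second knife, the other still has one ((((((horizontal distance between knife_1 and tray_a below 0.066 m and height (world z) of knife_1 below 0.0155 m) and (horizontal distance between knife_2 and tray_a below 0.066 m and height (world z) of knife_2 below 0.0155 m)) or ((horizontal distance between knife_1 and tray_a below 0.066 m and height (world z) of knife_1 below 0.0155 m) and (horizontal distance between knife_3 and tray_a below 0.066 m and height (world z) of knife_3 below 0.0155 m)) or ((horizontal distance between knife_1 and tray_a below 0.066 m and height (world z) of knife_1 below 0.0155 m) and (horizontal distance between knife_4 and tray_a below 0.066 m and height (world z) of knife_4 below 0.0155 m)) or ((horizontal distance between knife_2 and tray_a below 0.066 m and height (world z) of knife_2 below 0.0155 m) and (horizontal distance between knife_3 and tray_a below 0.066 m and height (world z) of knife_3 below 0.0155 m)) or ((horizontal distance between knife_2 and tray_a below 0.066 m and height (world z) of knife_2 below 0.0155 m) and (horizontal distance between knife_4 and tray_a below 0.066 m and height (world z) of knife_4 below 0.0155 m)) or ((horizontal distance between knife_3 and tray_a below 0.066 m and height (world z) of knife_3 below 0.0155 m) and (horizontal distance between knife_4 and tray_a below 0.066 m and height (world z) of knife_4 below 0.0155 m))) and ((horizontal distance between knife_1 and tray_b below 0.066 m and height (world z) of knife_1 below 0.0155 m) or (horizontal distance between knife_2 and tray_b below 0.066 m and height (world z) of knife_2 below 0.0155 m) or (horizontal distance between knife_3 and tray_b below 0.066 m and height (world z) of knife_3 below 0.0155 m) or (horizontal distance between knife_4 and tray_b below 0.066 m and height (world z) of knife_4 below 0.0155 m))) or ((((horizontal distance between knife_1 and tray_b below 0.066 m and height (world z) of knife_1 below 0.0155 m) and (horizontal distance between knife_2 and tray_b below 0.066 m and height (world z) of knife_2 below 0.0155 m)) or ((horizontal distance between knife_1 and tray_b below 0.066 m and height (world z) of knife_1 below 0.0155 m) and (horizontal distance between knife_3 and tray_b below 0.066 m and height (world z) of knife_3 below 0.0155 m)) or ((horizontal distance between knife_1 and tray_b below 0.066 m and height (world z) of knife_1 below 0.0155 m) and (horizontal distance between knife_4 and tray_b below 0.066 m and height (world z) of knife_4 below 0.0155 m)) or ((horizontal distance between knife_2 and tray_b below 0.066 m and height (world z) of knife_2 below 0.0155 m) and (horizontal distance between knife_3 and tray_b below 0.066 m and height (world z) of knife_3 below 0.0155 m)) or ((horizontal distance between knife_2 and tray_b below 0.066 m and height (world z) of knife_2 below 0.0155 m) and (horizontal distance between knife_4 and tray_b below 0.066 m and height (world z) of knife_4 below 0.0155 m)) or ((horizontal distance between knife_3 and tray_b below 0.066 m and height (world z) of knife_3 below 0.0155 m) and (horizontal distance between knife_4 and tray_b below 0.066 m and height (world z) of knife_4 below 0.0155 m))) and ((horizontal distance between knife_1 and tray_a below 0.066 m and height (world z) of knife_1 below 0.0155 m) or (horizontal distance between knife_2 and tray_a below 0.066 m and height (world z) of knife_2 below 0.0155 m) or (horizontal distance between knife_3 and tray_a below 0.066 m and height (world z) of knife_3 below 0.0155 m) or (horizontal distance between knife_4 and tray_a below 0.066 m and height (world z) of knife_4 below 0.0155 m))))), for 0.2 s.
At the end, for the whole second after the job is handed in: Two knives lie in each tray, at rest: each flat on the tray's floor (within 0.09 rad of level, its origin less than 15.5 mm above the worktop), its middle within 66 mm of the tray's middle, and within 0.35 rad of the tray's length ((horizontal distance between each of knife_1, knife_2 and tray_a below 0.066 m or horizontal distance between each of knife_1, knife_3 and tray_a below 0.066 m or horizontal distance between each of knife_1, knife_4 and tray_a below 0.066 m or horizontal distance between each of knife_2, knife_3 and tray_a below 0.066 m or horizontal distance between each of knife_2, knife_4 and tray_a below 0.066 m or horizontal distance between each of knife_3, knife_4 and tray_a below 0.066 m) and (horizontal distance between each of knife_1, knife_2 and tray_b below 0.066 m or horizontal distance between each of knife_1, knife_3 and tray_b below 0.066 m or horizontal distance between each of knife_1, knife_4 and tray_b below 0.066 m or horizontal distance between each of knife_2, knife_3 and tray_b below 0.066 m or horizontal distance between each of knife_2, knife_4 and tray_b below 0.066 m or horizontal distance between each of knife_3, knife_4 and tray_b below 0.066 m) and ((horizontal distance between knife_1 and tray_a below 0.066 m and angle between the x axis of knife_1 and the y axis of tray_a, either way round below 0.35 rad) or (horizontal distance between knife_1 and tray_b below 0.066 m and angle between the x axis of knife_1 and the y axis of tray_b, either way round below 0.35 rad)) and height (world z) of each of knife_1, knife_2, knife_3, knife_4 below 0.0155 m and angle between the z axis of each of knife_1, knife_2, knife_3, knife_4 and the z axis of tray_a, either way round below 0.09 rad and linear speed of each of knife_1, knife_2, knife_3, knife_4 below 0.02 m/s and ((horizontal distance between knife_2 and tray_a below 0.066 m and angle between the x axis of knife_2 and the y axis of tray_a, either way round below 0.35 rad) or (horizontal distance between knife_2 and tray_b below 0.066 m and angle between the x axis of knife_2 and the y axis of tray_b, either way round below 0.35 rad)) and ((horizontal distance between knife_3 and tray_a below 0.066 m and angle between the x axis of knife_3 and the y axis of tray_a, either way round below 0.35 rad) or (horizontal distance between knife_3 and tray_b below 0.066 m and angle between the x axis of knife_3 and the y axis of tray_b, either way round below 0.35 rad)) and ((horizontal distance between knife_4 and tray_a below 0.066 m and angle between the x axis of knife_4 and the y axis of tray_a, either way round below 0.35 rad) or (horizontal distance between knife_4 and tray_b below 0.066 m and angle between the x axis of knife_4 and the y axis of tray_b, either way round below 0.35 rad))); the robot touches nothing.
It fails at once if a tray has two knives while the other has none (dealt out of turn) (((((horizontal distance between knife_1 and tray_a below 0.066 m and height (world z) of knife_1 below 0.0155 m) and (horizontal distance between knife_2 and tray_a below 0.066 m and height (world z) of knife_2 below 0.0155 m)) or ((horizontal distance between knife_1 and tray_a below 0.066 m and height (world z) of knife_1 below 0.0155 m) and (horizontal distance between knife_3 and tray_a below 0.066 m and height (world z) of knife_3 below 0.0155 m)) or ((horizontal distance between knife_1 and tray_a below 0.066 m and height (world z) of knife_1 below 0.0155 m) and (horizontal distance between knife_4 and tray_a below 0.066 m and height (world z) of knife_4 below 0.0155 m)) or ((horizontal distance between knife_2 and tray_a below 0.066 m and height (world z) of knife_2 below 0.0155 m) and (horizontal distance between knife_3 and tray_a below 0.066 m and height (world z) of knife_3 below 0.0155 m)) or ((horizontal distance between knife_2 and tray_a below 0.066 m and height (world z) of knife_2 below 0.0155 m) and (horizontal distance between knife_4 and tray_a below 0.066 m and height (world z) of knife_4 below 0.0155 m)) or ((horizontal distance between knife_3 and tray_a below 0.066 m and height (world z) of knife_3 below 0.0155 m) and (horizontal distance between knife_4 and tray_a below 0.066 m and height (world z) of knife_4 below 0.0155 m))) and not ((horizontal distance between knife_1 and tray_b below 0.066 m and height (world z) of knife_1 below 0.0155 m) or (horizontal distance between knife_2 and tray_b below 0.066 m and height (world z) of knife_2 below 0.0155 m) or (horizontal distance between knife_3 and tray_b below 0.066 m and height (world z) of knife_3 below 0.0155 m) or (horizontal distance between knife_4 and tray_b below 0.066 m and height (world z) of knife_4 below 0.0155 m))) or ((((horizontal distance between knife_1 and tray_b below 0.066 m and height (world z) of knife_1 below 0.0155 m) and (horizontal distance between knife_2 and tray_b below 0.066 m and height (world z) of knife_2 below 0.0155 m)) or ((horizontal distance between knife_1 and tray_b below 0.066 m and height (world z) of knife_1 below 0.0155 m) and (horizontal distance between knife_3 and tray_b below 0.066 m and height (world z) of knife_3 below 0.0155 m)) or ((horizontal distance between knife_1 and tray_b below 0.066 m and height (world z) of knife_1 below 0.0155 m) and (horizontal distance between knife_4 and tray_b below 0.066 m and height (world z) of knife_4 below 0.0155 m)) or ((horizontal distance between knife_2 and tray_b below 0.066 m and height (world z) of knife_2 below 0.0155 m) and (horizontal distance between knife_3 and tray_b below 0.066 m and height (world z) of knife_3 below 0.0155 m)) or ((horizontal distance between knife_2 and tray_b below 0.066 m and height (world z) of knife_2 below 0.0155 m) and (horizontal distance between knife_4 and tray_b below 0.066 m and height (world z) of knife_4 below 0.0155 m)) or ((horizontal distance between knife_3 and tray_b below 0.066 m and height (world z) of knife_3 below 0.0155 m) and (horizontal distance between knife_4 and tray_b below 0.066 m and height (world z) of knife_4 below 0.0155 m))) and not ((horizontal distance between knife_1 and tray_a below 0.066 m and height (world z) of knife_1 below 0.0155 m) or (horizontal distance between knife_2 and tray_a below 0.066 m and height (world z) of knife_2 below 0.0155 m) or (horizontal distance between knife_3 and tray_a below 0.066 m and height (world z) of knife_3 below 0.0155 m) or (horizontal distance between knife_4 and tray_a below 0.066 m and height (world z) of knife_4 below 0.0155 m)))).
It fails at once if a knife is dropped (moves freely, out of the fingers, faster than 0.6 m/s) ((linear speed of knife_1 above 0.6 m/s and contact force between the fingers and knife_1 below 0.1 N) or (linear speed of knife_2 above 0.6 m/s and contact force between the fingers and knife_2 below 0.1 N) or (linear speed of knife_3 above 0.6 m/s and contact force between the fingers and knife_3 below 0.1 N) or (linear speed of knife_4 above 0.6 m/s and contact force between the fingers and knife_4 below 0.1 N)).
It fails at once if the cup or the mug is shifted by more than 30 mm or tipped ((distance of cup from where it was at the start of the episode above 0.03 m or angle between cup's own z axis and vertical above 0.4 rad) or (distance of mug from where it was at the start of the episode above 0.03 m or angle between mug's own z axis and vertical above 0.4 rad)).
It also fails if it takes over 72 s, if anything falls off the work surface, if the arm or the gripper's body presses on something with over 40 N, if the wrist force passes 120 N, or if a joint passes its speed limit or range.

ROBOT

A 6-joint arm with a two-finger parallel gripper is mounted at the origin on the work surface; the furniture and walls round the work are solid. World frame = base frame: x ahead of the robot, y to its left, z up, the work surface at z = 0. Lengths are in m, angles in rad, forces in N, time in s.
With the tool pointing down it reaches from about 0.4 to 0.825 m from the base axis. Payload 7 kg.
Tool frame: the origin (TCP) lies midway between the tips of the shut fingers; the grasp point (between the pads) lies 19 mm behind it (grip_point_offset is the distance from the TCP to the grasp point, in m); z points along the fingers, y is the line along which they close (so a half turn about z gives the same grasp; the last joint's range is limited). The gripper opens to 88 mm and grips with 3 to 60 N. Pads are 19 mm wide; open, the fingers measure 130 mm over their backs; the gripper's body (78 mm by 193 mm) begins 47 mm behind the grasp point.
Start: joints at [1.424, 0.359, 0.012, 0, -1.224, -0.288], TCP at [0.284, 0.612, 0.227] pointing down, gripper open.
Joint ranges: [-3.07, 3.07], [-1.43, 2.12], [-1.02, 1.25], [-3.03, 1.67], [-3.05, -0], [-3.03, 3.03]. Speed limits (rad/s): [2.39, 2.39, 3.01, 3.14, 3.14, 3.14].

INTERFACE

Orientations are given as [roll, pitch, yaw] about the fixed x, y, z axes, in that order (R = Rz(yaw) Ry(pitch) Rx(roll)).
In Python, from station import get_state, grab_frame, camera_params, job_done, grip_point_offset gives the robot as it stands.
- The arm moves only by the shell command python3 -m creep 'ROWS' [FORCE]. ROWS is JSON, a list that holds one entry, the list of rows, each a list of 7 numbers: the finger opening in cm, from 0 to 8.76, then the shift along the tool's x, y, z in cm, then the turn, a rotation vector about the tool's x, y, z in rad. In form: [[[fingers, tx, ty, tz, wx, wy, wz], ...]]. A call has 1 to 20 rows; each row is the pose to reach, as a shift and turn from the pose commanded when the call began, along the tool's axes at that moment; what a row does not reach only later rows make up. A row lasts 1/8 s, in which the tool goes at most 62.5 mm and 10.7 degrees, less where a joint would pass 70% of its speed; a pose out of reach is approached as far as the arm can. A call with a gripper value outside its range is refused whole. The fingers move at their own pace and stop on an object; FORCE is the grip in N (left out, the last holds). Time passes only in rows, so rows that repeat a pose let the fingers close. It gives the time, the measured TCP pose, the force, the opening and the grip force at its end, in the units of the state.
- get_state(): the state, without advancing time (a new reading comes with each control period).
- grab_frame(name): name is "scene" or "top"; returns the picture (400x640x3 uint8, blue, green, red); there is no depth.
- camera_params(name): a dict with "vertical_fov" (degrees; the focal length in pixels is half the picture's height over the tangent of half this angle, whatever the lens; pixels are square), "cx", "cy" (the principal point, pixels), "view" (4x4, takes a point from world to camera coordinates). Camera axes: x right, y down, z forward; pixel columns grow to the right and rows downward; lengths in m; the calibration is good to about 2 mm. A picture is of the moment at which its call begins. camera_params takes no time and is no camera call.
- job_done(): hands the job in; it is judged then, once.
The state is a dict: "t": time; "q": joint angles; "qd": joint speeds; "joint_efforts": joint torques, N m; "eef_pos": TCP position; "ee_rot": TCP orientation; "force": force on the tool from outside, world axes, zero at the start; "moment": the same for the moment, N m; "width": finger opening in m; "gripper_force": force on a finger pad.
Only numpy, scipy, OpenCV 4.12 (cv2) and the standard library are available. Lean on these libraries where they do the work, as an engineer would, in place of code of your own. Each camera call takes 0.05 s, during which the arm holds its last target. There are 200 camera calls.

## Working session

There is one attempt and no reset: what is moved stays moved. The work goes in short steps, Python scripts to look and compute and a shell command to move; the robot and the scene stay as the last step left them, time stands still between calls to the robot, and variables do not carry over. Pictures are saved under pics/ and viewed, at most 10 in all, crops included, and the job is handed in when it is done.

```bash
ls; mkdir -p pics; python3 - <<'E'
from station import *
import cv2, numpy as np
s=get_state(); print(s)
print(grip_point_offset if not callable(grip_point_offset) else grip_point_offset())
for n in("scene","top"):
    f=grab_frame(n); cv2.imwrite(f"pics/{n}0.png",f); p=camera_params(n); print(n,p)
E
```

```text
pics
{'t': 0.0, 'q': array([ 1.42413362e+00,  3.59401392e-01,  1.10405507e-02, -3.52378223e-04,
       -1.22411145e+00, -2.88126933e-01]), 'qd': array([-0.00069675,  0.00128481, -0.00030467,  0.00012978,  0.00034354,
       -0.00144832]), 'joint_efforts': array([ 1.57960349e-03, -5.82718241e+01,  2.93050486e+01,  6.99740052e+00,
        6.74753683e-03, -1.63914242e-04]), 'eef_pos': array([0.28412224, 0.61173413, 0.22560495]), 'ee_rot': array([ 3.13989164e+00, -1.58682574e-04, -4.34909511e-01]), 'force': array([ 0.38661669, -0.14222118, -0.20209425]), 'moment': array([ 0.02559491, -0.03291498, -0.01455584]), 'gripper_force': 0.0, 'width': 0.0873373537156355}
0.0188
scene {'vertical_fov': 48.574959323252, 'cx': 330.309460942948, 'cy': 198.1826830229991, 'view': array([[ 0.36900381, -0.929381  ,  0.00933543, -0.1096626 ],
       [-0.7975128 , -0.32177267, -0.510329  ,  0.36167471],
       [ 0.47729396,  0.18086822, -0.85992858,  1.24525486],
       [ 0.        ,  0.        ,  0.        ,  1.        ]])}
top {'vertical_fov': 44.1988754895913, 'cx': 312.1571935920427, 'cy': 196.7201760370549, 'view': array([[ 0.00554095, -0.99994791, -0.00857135,  0.03736862],
       [-0.98681599, -0.00408131, -0.16179478,  0.41878356],
       [ 0.16175137,  0.00935484, -0.9867872 ,  1.39185318],
       [ 0.        ,  0.        ,  0.        ,  1.        ]])}
```

View pics/scene0.png

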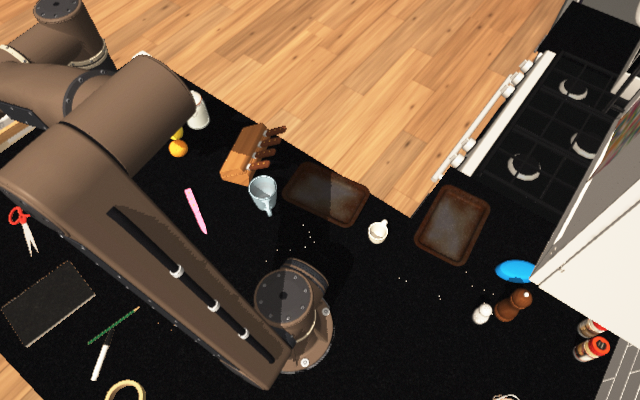

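View pics/top0.png

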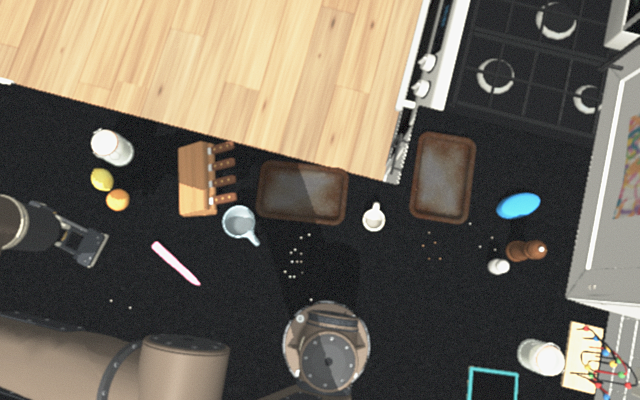

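The scene and top views show the block at top (208,178) with its handles to the right, tray_a at (303,191), tray_b turned about 90° at (442,178), the mug at (240,222) and the cup at (374,217). Next, a zoom.

```bash
cat >h.py <<'E'
from station import *
import cv2, numpy as np
def K(n):
    p=camera_params(n); f=200/np.tan(np.radians(p["vertical_fov"]/2))
    return np.array([[f,0,p["cx"]],[0,f,p["cy"]],[0,0,1]]),np.array(p["view"])
def plane(n,uv,z):
    k,V=K(n); R,t=V[:3,:3],V[:3,3]; o=-R.T@t
    d=(R.T@np.linalg.inv(k)@np.c_[np.atleast_2d(uv).astype(float),np.ones(len(np.atleast_2d(uv)))].T).T
    return o+d*((z-o[2])/d[:,2])[:,None]
def tri(a,b): # scene px, top px
    P=[K(n)[0]@K(n)[1][:3] for n in("scene","top")]
    X=cv2.triangulatePoints(P[0],P[1],np.array(a,float).T,np.array(b,float).T); return (X[:3]/X[3]).T
def proj(n,X):
    k,V=K(n); c=np.atleast_2d(X)@V[:3,:3].T+V[:3,3]; u=c@k.T; return u[:,:2]/u[:,2:]
E
python3 - <<'E'
import cv2,numpy as np
t=cv2.imread("pics/top0.png")[130:225,165:265]; s=cv2.imread("pics/scene0.png")[115:195,215:305]
g=lambda i,w:cv2.resize(np.clip(i.astype(float)*1.5,0,255).astype(np.uint8),None,fx=w,fy=w,interpolation=cv2.INTER_CUBIC)
a=g(t,4);b=g(s,4.4)
H=max(a.shape[0],b.shape[0]);o=np.zeros((H,a.shape[1]+b.shape[1],3),np.uint8);o[:a.shape[0],:a.shape[1]]=a;o[:b.shape[0],a.shape[1]:]=b
cv2.imwrite("pics/crop1.png",o);print(o.shape)
from h import *
for n,rois in(("top",[(250,150,100,85),(400,122,85,110)]),("scene",[(278,155,95,76),(408,178,90,95)])):
    im=cv2.imread(f"pics/{n}0.png"); hsv=cv2.cvtColor(im,cv2.COLOR_BGR2HSV)
    for x,y,w,h in rois:
        r=im[y:y+h,x:x+w].astype(int)
        m=((r[...,2]>40)&(r[...,2]-r[...,0]>8)&(r[...,2]<150)).astype(np.uint8)
        m=cv2.morphologyEx(m,cv2.MORPH_CLOSE,np.ones((9,9)));m=cv2.morphologyEx(m,cv2.MORPH_OPEN,np.ones((5,5)))
        c=max(cv2.findContours(m,0,2)[0],key=cv2.contourArea)+[x,y]
        rc=cv2.minAreaRect(c); bp=cv2.boxPoints(rc)
        for z in (.0225,):
            W=plane(n,c[:,0],z)[:,:2].astype(np.float32); rw=cv2.minAreaRect(W); print(n,rc,"world",rw)
E
```

```text
(380, 796, 3)
top ((304.5538330078125, 187.56922912597656), (94.76253509521484, 68.71524810791016), 7.125016689300537) world ((0.44897574186325073, 0.062303751707077026), (0.27695631980895996, 0.20478419959545135), 83.10802459716797)
top ((438.2225646972656, 176.88633728027344), (69.16191101074219, 89.7210693359375), 6.632514476776123) world ((0.48385095596313477, -0.32919055223464966), (0.20310933887958527, 0.26606911420822144), 80.86908721923828)
scene ((331.6451416015625, 193.02462768554688), (70.1848373413086, 51.88951873779297), 34.07719421386719) world ((0.4314110279083252, 0.053908608853816986), (0.23457401990890503, 0.1842256635427475), 79.58753204345703)
scene ((447.5267333984375, 222.7951202392578), (66.65434265136719, 72.20600891113281), 24.36245346069336) world ((0.48107263445854187, -0.32489272952079773), (0.2036937028169632, 0.2621399760246277), 81.54742431640625)
```

View pics/crop1.png

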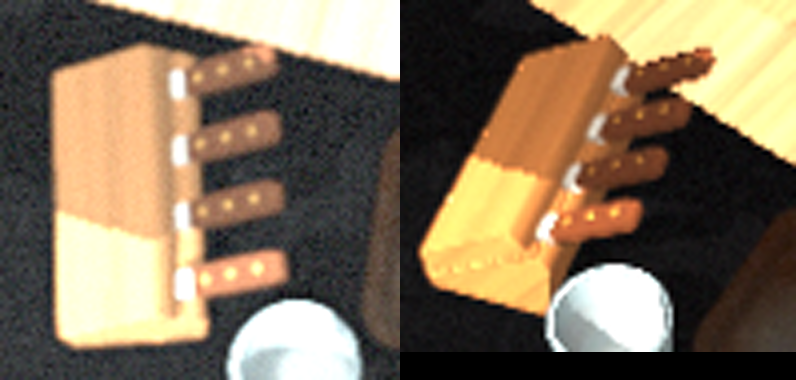

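Crop: the handles' rivets are clear in both views. I'll triangulate those and use a cleaner tray mask.

```bash
python3 - <<'E'
from h import *
T=np.array([[195,77],[222,70],[249,63],[274,58],[199,143],[227,136],[255,130],[281,125],[201,211],[229,205],[258,198],[284,192],[204,279],[231,274],[258,267],[288,263]],float)
S=np.array([[np.nan,0],[np.nan,0],[np.nan,0],[712,62],[613,129],[641,121],[668,114],[690,107],[590,176],[616,167],[641,159],[666,156],[561,225],[588,217],[615,210],[641,209]],float)
T=(T+.5)/4-.5+[165,130]; S=(S-[400,0]+.5)/4.4-.5+[215,115]
np.set_printoptions(precision=4,suppress=True)
ok=~np.isnan(S[:,0]); X=np.full((16,3),np.nan); X[ok]=tri(S[ok],T[ok]); print(X)
out=[]
for n,rois in(("top",[(252,155,102,75),(408,128,72,100)]),("scene",[(278,158,95,72),(408,178,90,95)])):
    im=cv2.imread(f"pics/{n}0.png")
    for i,(x,y,w,h) in enumerate(rois):
        r=cv2.GaussianBlur(im,(3,3),0)[y:y+h,x:x+w].astype(int)
        m=((r[...,2]-r[...,0]>12)&(r[...,2]<130)).astype(np.uint8)
        m=cv2.morphologyEx(m,cv2.MORPH_OPEN,np.ones((3,3)))
        c=max(cv2.findContours(m,0,2)[0],key=cv2.contourArea); 
        hull=cv2.convexHull(c)
        v=np.clip(im[y:y+h,x:x+w]*1.5,0,255).astype(np.uint8)
        v=cv2.resize(v,None,fx=4,fy=4,interpolation=cv2.INTER_CUBIC); cv2.polylines(v,[hull*4],1,(0,255,0),1)
        v=cv2.copyMakeBorder(v,0,400-v.shape[0],0,410-v.shape[1],0);out.append(v)
        W=plane(n,hull[:,0]+[x,y],.0225)[:,:2].astype(np.float32); print(n,i,cv2.minAreaRect(W))
cv2.imwrite("pics/trays.png",cv2.resize(np.vstack([np.hstack(out[:2]),np.hstack(out[2:])]),(718,600)*1 if 0 else (615,600)))
E
```

```text
[[   nan    nan    nan]
 [   nan    nan    nan]
 [   nan    nan    nan]
 [0.5475 0.2565 0.1334]
 [0.4985 0.3181 0.0821]
 [0.4993 0.2937 0.1026]
 [0.4993 0.2702 0.1221]
 [0.4979 0.2494 0.1419]
 [0.4488 0.313  0.0877]
 [0.4486 0.2887 0.1113]
 [0.4492 0.2656 0.1319]
 [0.4514 0.2461 0.1425]
 [0.3991 0.3091 0.093 ]
 [0.3996 0.2855 0.1148]
 [0.402  0.2637 0.1318]
 [0.4026 0.2419 0.1438]]
top 0 ((0.436743825674057, 0.06855969876050949), (0.26341888308525085, 0.1766318678855896), 82.71075439453125)
top 1 ((0.4814799427986145, -0.34245556592941284), (0.17477673292160034, 0.26537004113197327), 80.668212890625)
scene 0 ((0.4347648322582245, 0.07081927359104156), (0.2630995512008667, 0.17731544375419617), 82.4747543334961)
scene 1 ((0.47928160429000854, -0.34041813015937805), (0.17387549579143524, 0.2662481367588043), 80.58091735839844)
```

View pics/trays.png

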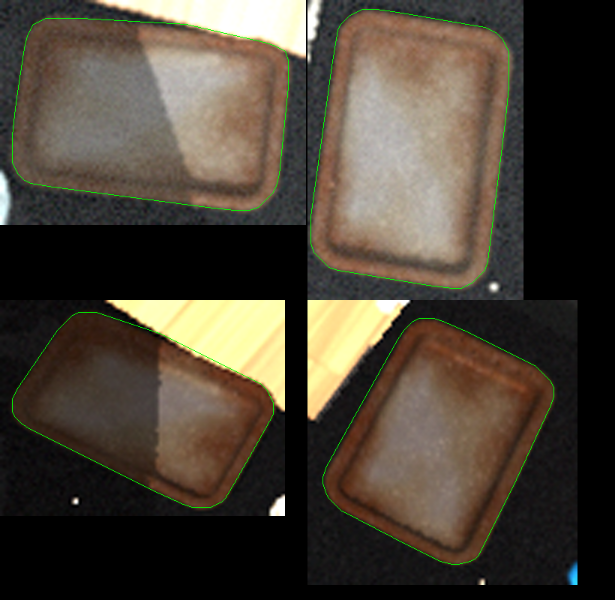

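The green hulls match both tray outlines in both views: tray_a centre is about (0.436, 0.070) and tray_b about (0.480, -0.341). The views agree within 2 mm. Next come the knife axes.

```bash
python3 - <<'E'
from h import *
np.set_printoptions(precision=4,suppress=True)
T=np.array([[195,77],[222,70],[249,63],[199,143],[227,136],[255,130],[201,211],[229,205],[258,198],[204,279],[231,274],[258,267]],float)
S=np.array([[613,129],[641,121],[668,114],[590,176],[616,167],[641,159],[561,225],[588,217],[615,210]],float)
T=(T+.5)/4-.5+[165,130]; S=(S-[400,0]+.5)/4.4-.5+[215,115]
zs=[.112-.0165,.112,.112+.0165]
for i in range(4):
    a=np.array([plane("top",T[3*i+j],zs[j])[0] for j in range(3)]); 
    d=a[0]-a[2]; print(i+1,"top",a[1],"ang",np.degrees(np.arctan2(d[0],d[1])),np.linalg.norm(d[:2]))
    if i: 
        b=np.array([plane("scene",S[3*i-3+j],zs[j])[0] for j in range(3)]);d=b[0]-b[2];print("  scene",b[1],np.degrees(np.arctan2(d[0],d[1])),np.linalg.norm(d[:2]))
# mug & cup rims, top view blobs
for n,z,px in(("mug",.096,(237,221)),("cup",.055,(373,219))): print(n,plane("top",px,z))
# block base corners top-face edges (crop px)
c=(np.array([[55,72],[57,345],[145,45],[168,312]],float)+.5)/4-.5+[165,130]
print(plane("top",c,.105))
print(K("top")[1][:3,:3].T@-K("top")[1][:3,3],K("scene")[1][:3,:3].T@-K("scene")[1][:3,3])
E
```

```text
1 top [0.5448 0.2958 0.112 ] ang -1.7041641069633298 0.04402907485274239
2 top [0.4977 0.2907 0.112 ] ang -2.134427547971919 0.04512006996542835
  scene [0.4923 0.2911 0.112 ] -7.326382089924017 0.04630572590627318
3 top [0.4491 0.2876 0.112 ] ang -3.498003677608596 0.045561359975761974
  scene [0.4476 0.2896 0.112 ] -9.574833394777938 0.042538113754420286
4 top [0.4009 0.2845 0.112 ] ang -4.202264141306988 0.04327198399260973
  scene [0.4003 0.2887 0.112 ] -8.944971923056034 0.04477667749029606
mug [[0.34   0.2451 0.096 ]]
cup [[ 0.352  -0.1333  0.055 ]]
[[0.5449 0.4144 0.105 ]
 [0.3523 0.4035 0.105 ]
 [0.5646 0.352  0.105 ]
 [0.3755 0.3282 0.105 ]]
[0.1879 0.0261 1.4415] [-0.2654 -0.2108  1.2564]
```

```bash
cat >>h.py <<'E'
from scipy.spatial.transform import Rotation as Ro
np.set_printoptions(precision=3,suppress=True)
def go(pos,R,label=""):
    s=get_state(); R0=Ro.from_euler("xyz",s["ee_rot"]); d=R0.inv().apply(np.array(pos)-s["eef_pos"])*100
    w=(R0.inv()*R).as_rotvec(); print(label,"shift cm",d,"turn",w,"rows>=",max(np.linalg.norm(d)/6.25,np.degrees(np.linalg.norm(w))/10.7))
RIV={1:(.5436,.2970),2:(.4958,.2928),3:(.4480,.2886),4:(.4002,.2844)}
YB=np.radians(5); HB=np.array([-np.sin(YB),np.cos(YB),0]); UP=np.array([0,0,1.])
c35,s35=np.cos(np.radians(35)),np.sin(np.radians(35))
KX=c35*HB-s35*UP; KZ=s35*HB+c35*UP
RG=Ro.from_matrix(np.c_[-KX,np.cross(-KZ,-KX),-KZ])
def grasp(i,back=0,gx=.0095,tip=.003): # tcp pose to grasp knife i at x=-42.5-gx, backed off
    return np.r_[RIV[i],.112]-.006*KZ-gx*KX-(tip-back)*KZ*np.sign(1) if back==0 else np.r_[RIV[i],.112]-.006*KZ-gx*KX+(back-tip)*KZ
TA=np.array([.4358,.0697]); LA=np.array([np.cos(np.radians(82.6)),np.sin(np.radians(82.6))])
TB=np.array([.4804,-.3414]); LB=np.array([np.cos(np.radians(-9.4)),np.sin(np.radians(-9.4))])
def place(t,off,h=.0,gx=.0095): # off: lateral offset; blade along L; h: height above seat
    c,L=(TA,LA) if t=="a" else (TB,LB)
    P=np.array([-L[1],L[0]]); k=np.r_[L,0]; p=np.r_[c+off*P-(.0425+gx)*L,.010-.003+h]
    return p,Ro.from_matrix(np.c_[-k,np.cross(-UP,-k),-UP])
E
python3 - <<'E'
from h import *
print(grasp(1),RG.as_euler("xyz"))
go(grasp(1,.11),RG,"pre1")
E
```

```text
[0.545 0.284 0.11 ] [ 3.142 -0.611 -1.484]
pre1 shift cm [34.288 13.269  2.579] turn [-0.319  0.552  1.015] rows>= 6.418133598418913
```

```bash
python3 -m creep '[[[2.8,34.3,13.3,1,-0.319,0.552,1.015],[2.8,34.3,13.3,1,-0.319,0.552,1.015],[2.8,34.3,13.3,1,-0.319,0.552,1.015],[2.8,34.3,13.3,2,-0.319,0.552,1.015],[2.8,34.3,13.3,2.6,-0.319,0.552,1.015],[2.8,34.3,13.3,2.6,-0.319,0.552,1.015],[2.8,34.3,13.3,2.6,-0.319,0.552,1.015],[2.8,34.3,13.3,2.6,-0.319,0.552,1.015],[2.8,34.3,13.3,2.6,-0.319,0.552,1.015]]]' 40; python3 - <<'E'
from h import *
go(grasp(1,.11),RG,"pre1"); go(grasp(1,.035),RG,"near1")
for n in("top","scene"): cv2.imwrite(f"pics/{n}1.png",grab_frame(n))
E
```

```text
t: 1.23
eef_pos: [0.5391, 0.3475, 0.2006]
ee_rot: [3.141, -0.609, -1.481]
force: [0.5, 0.5, 0.6]
width: 0.0282
gripper_force: 0.0
pre1 shift cm [ 0.021 -0.003  0.067] turn [-0.001  0.002  0.002] rows>= 0.016486774395656895
near1 shift cm [0.039 0.004 7.567] turn [-0.001  0.002  0.002] rows>= 1.210755107404894
```

```bash
python3 -m creep '[[[2.8,0,0,4,0,0,0],[2.8,0,0,7.6,0,0,0],[2.8,0,0,7.6,0,0,0]]]'; python3 - <<'E'
from h import *
go(grasp(1),RG,"grasp1")
fs=[]
for n,(x,y) in(("top",(175,110)),("scene",(215,80))):
    f=grab_frame(n); cv2.imwrite(f"pics/{n}1.png",f); fs.append(cv2.resize(f[y:y+115,x:x+95],None,fx=4.2,fy=4.2,interpolation=cv2.INTER_CUBIC))
    print(n,proj(n,[grasp(1),grasp(1)+.018*KZ,get_state()["eef_pos"]]))
cv2.imwrite("pics/c2.png",np.clip(np.hstack(fs)*1.4,0,255).astype(np.uint8))
E
```

```text
t: 1.7
eef_pos: [0.542, 0.3019, 0.1372]
ee_rot: [3.139, -0.611, -1.482]
force: [0.3, 0.1, 1.0]
width: 0.0284
gripper_force: 0.0
grasp1 shift cm [-0.083 -0.128  3.253] turn [ 0.002 -0.     0.001] rows>= 0.5211321852284769
top [[224.456 147.346]
 [219.74  146.257]
 [215.435 145.273]]
scene [[278.266 131.383]
 [274.883 127.775]
 [271.577 124.073]]
```

View pics/c2.png

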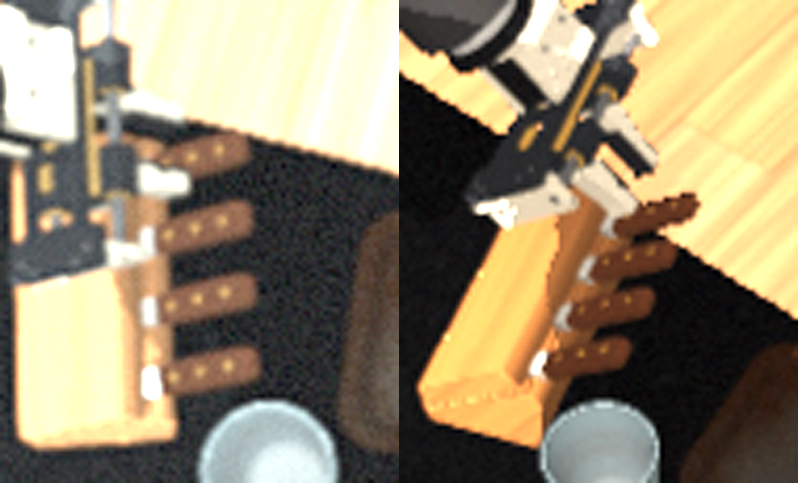

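Top crop: the fingertips at (180,118) and (188,183) straddle handle 1, whose rivets lie on the line (190,158)–(215,150). They line up within about 1 mm. I'll go in and grip.

```bash
python3 -m creep '[[[2.8,-0.08,-0.17,1.5,0,0,0],[2.8,-0.08,-0.17,2.5,0,0,0],[2.8,-0.08,-0.17,3.25,0,0,0],[2.8,-0.08,-0.17,3.25,0,0,0]]]'; python3 -c "
from h import *
go(grasp(1),RG)"
```

```text
t: 2.3
eef_pos: [0.5463, 0.2854, 0.1106]
ee_rot: [3.141, -0.61, -1.484]
force: [-0.4, 0.3, 0.3]
width: 0.028
gripper_force: 0.0
 shift cm [0.06  0.169 0.108] turn [ 0.001  0.001 -0.   ] rows>= 0.03350074629058302
```

```bash
python3 -m creep '[[[2.8,0.06,0.1,0.1,0,0,0],[1.8,0.06,0.1,0.1,0,0,0],[1.8,0.06,0.1,0.1,0,0,0],[1.8,0.06,0.1,0.1,0,0,0],[1.8,0.06,0.1,0.1,0,0,0]]]' 40; python3 -c "
from h import *
go(grasp(1),RG)
s=get_state();print(s['force'],s['moment'])"
```

```text
t: 2.92
eef_pos: [0.5456, 0.285, 0.1108]
ee_rot: [-3.141, -0.609, -1.484]
force: [0.3, -0.4, 0.6]
width: 0.0211
gripper_force: 40.0
 shift cm [0.024 0.092 0.099] turn [-0.     0.002 -0.   ] rows>= 0.02201152787500314
[ 0.306 -0.447  0.638] [ 1.906  0.219 -0.036]
```

```bash
python3 -m creep '[[[1.8,1,0,0,0,0,0],[1.8,3,0,0,0,0,0],[1.8,6,0,0,0,0,0],[1.8,9,0,0,0,0,0],[1.8,11.5,0,0,0,0,0],[1.8,11.5,0,0,0,0,0]]]'; python3 - <<'E'
from h import *
s=get_state();print(s['force'],s['moment'])
p,R=place("a",-.027,.07); go(p,R,"above a1"); print(p,R.as_euler("xyz")); print(place("a",.027)[0],place("b",-.027)[0],place("b",.027)[0])
f=grab_frame("top"); cv2.imwrite("pics/t3.png",f)
E
```

```text
t: 3.68
eef_pos: [0.554, 0.1888, 0.1785]
ee_rot: [-3.139, -0.608, -1.487]
force: [0.5, 0.9, -1.1]
width: 0.0214
gripper_force: 40.0
[ 0.525  0.934 -1.136] [ 2.153  0.073 -0.006]
above a1 shift cm [ 7.779 11.279 17.747] turn [-0.067 -0.605  0.207] rows>= 3.5872782816593247
[0.456 0.015 0.077] [-3.142  0.    -1.7  ]
[0.402 0.022 0.007] [ 0.425 -0.36   0.007] [ 0.434 -0.306  0.007]
```

```bash
python3 -m creep '[[[1.8,4,1,1,-0.02,-0.15,0.05],[1.8,6,6,8,-0.04,-0.33,0.12],[1.8,7.8,11.3,13,-0.067,-0.5,0.207],[1.8,7.8,11.3,17.7,-0.067,-0.605,0.207],[1.8,7.8,11.3,17.7,-0.067,-0.605,0.207],[1.8,7.8,11.3,17.7,-0.067,-0.605,0.207],[1.8,7.8,11.3,17.7,-0.067,-0.605,0.207]]]'; python3 - <<'E'
from h import *
p,R=place("a",-.027,.0); go(p,R,"a1")
fs=[]
for n,(x,y) in(("top",(245,145)),("scene",(270,110))):
    f=grab_frame(n); cv2.imwrite(f"pics/{n}4.png",f); fs.append(cv2.resize(f[y:y+115,x:x+110],None,fx=3.6,fy=3.6,interpolation=cv2.INTER_CUBIC))
cv2.imwrite("pics/c4.png",np.clip(np.hstack(fs)*1.4,0,255).astype(np.uint8))
E
```

```text
t: 4.6
eef_pos: [0.4569, 0.0177, 0.0765]
ee_rot: [3.141, -0.002, -1.696]
force: [0.4, 1.7, -0.7]
width: 0.0211
gripper_force: 40.0
a1 shift cm [0.294 0.064 6.953] turn [ 0.    -0.002  0.004] rows>= 1.1135883171287473
```

View pics/c4.png

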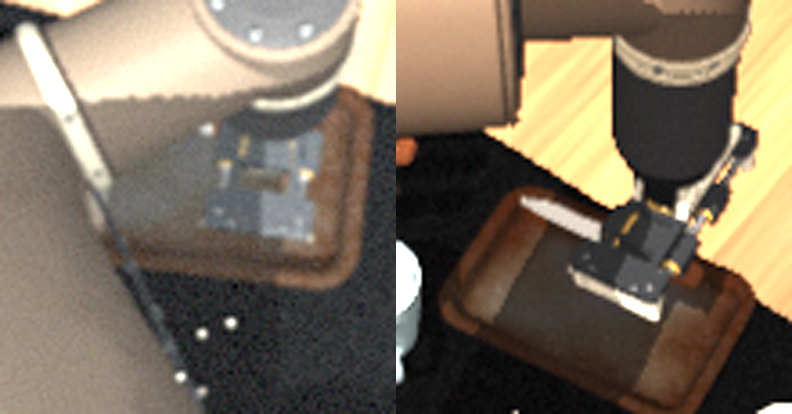

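Scene crop: the knife is held level over tray_a, blade tip at crop (522,203). I'll lower it.

```bash
python3 -m creep '[[[1.8,0.3,0.06,3,0,0,0],[1.8,0.3,0.06,5.3,0,0,0],[1.8,0.3,0.06,6.2,0,0,0],[1.8,0.3,0.06,6.6,0,0,0],[1.8,0.3,0.06,6.8,0,0,0],[1.8,0.3,0.06,6.8,0,0,0]]]'; python3 -c "
from h import *
go(place('a',-.027)[0],place('a',-.027)[1])
s=get_state();print(s['force'],s['moment'])"
```

```text
t: 5.45
eef_pos: [0.4549, 0.0136, 0.0084]
ee_rot: [3.141, -0.002, -1.698]
force: [0.3, -0.1, -1.4]
width: 0.0211
gripper_force: 40.0
 shift cm [-0.115 -0.083  0.144] turn [ 0.001 -0.002  0.002] rows>= 0.032411598934946294
[ 0.274 -0.143 -1.401] [ 0.03  -0.061 -0.004]
```

```bash
python3 -m creep '[[[1.8,0,0,0.06,0,0,0],[1.8,0,0,0.12,0,0,0],[1.8,0,0,0.16,0,0,0],[1.8,0,0,0.16,0,0,0]]]'; python3 -c "
from h import *
s=get_state();print(s['force'],s['moment'])"
```

```text
t: 5.95
eef_pos: [0.4545, 0.0133, 0.0064]
ee_rot: [3.14, -0.002, -1.698]
force: [-0.4, 0.2, -0.9]
width: 0.0212
gripper_force: 40.0
[-0.375  0.192 -0.925] [-0.014 -0.056 -0.009]
```

```bash
python3 -m creep '[[[1.8,0,0,0.06,0,0,0],[1.8,0,0,0.1,0,0,0],[1.8,0,0,0.1,0,0,0]]]'; python3 -c "
from h import *
s=get_state();print(s['force'],s['moment'])"
```

```text
t: 6.32
eef_pos: [0.4545, 0.0133, 0.0054]
ee_rot: [3.14, -0.002, -1.698]
force: [0.5, -1.1, -0.0]
width: 0.0212
gripper_force: 40.0
[ 0.488 -1.137 -0.023] [-0.056 -0.062 -0.042]
```

```bash
python3 -m creep '[[[2.9,0,0,0,0,0,0],[2.9,0,0,0,0,0,0],[2.9,0,0,0,0,0,0],[2.9,0,0,-2,0,0,0],[2.9,0,0,-7,0,0,0],[2.9,0,0,-13,0,0,0],[2.9,0,0,-18,0,0,0],[2.9,0,0,-18,0,0,0]]]' 40; python3 - <<'E'
from h import *
go(grasp(2,.08),RG,"pre2")
fs=[]
for n,(x,y) in(("top",(245,145)),("scene",(270,120))):
    f=grab_frame(n); cv2.imwrite(f"pics/{n}5.png",f); fs.append(cv2.resize(f[y:y+115,x:x+110],None,fx=3.6,fy=3.6,interpolation=cv2.INTER_CUBIC))
cv2.imwrite("pics/c5.png",np.clip(np.hstack(fs)*1.4,0,255).astype(np.uint8))
E
```

```text
t: 7.32
eef_pos: [0.4571, 0.0146, 0.1896]
ee_rot: [-3.135, 0.002, -1.697]
force: [0.5, 0.2, -0.3]
width: 0.0289
gripper_force: 0.0
pre2 shift cm [-31.306   0.381   1.453] turn [ 0.059  0.61  -0.209] rows>= 5.014647877454306
```

View pics/c5.png

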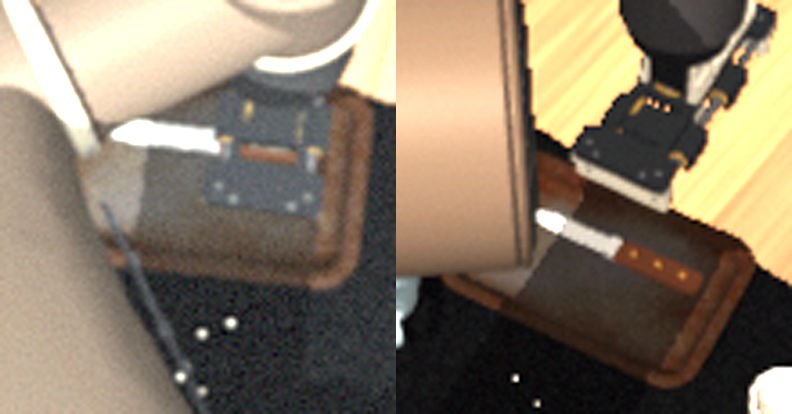

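Knife 1 lies flat in tray_a, with its bolster at scene crop (617,250) and its butt at (700,283). On to knife 2.

```bash
python3 -m creep '[[[2.8,-6,0,-1.5,0,0.1,-0.05],[2.8,-13,0.2,-2,0.03,0.25,-0.1],[2.8,-20,0.4,-2,0.059,0.4,-0.209],[2.8,-26,0.4,-1,0.059,0.55,-0.209],[2.8,-31.3,0.4,1.4,0.059,0.61,-0.209],[2.8,-31.3,0.4,1.4,0.059,0.61,-0.209],[2.8,-31.3,0.4,1.4,0.059,0.61,-0.209],[2.8,-31.3,0.4,1.4,0.059,0.61,-0.209]]]'; python3 - <<'E'
from h import *
go(grasp(2,.03),RG,"near2");go(grasp(2),RG,"g2")
b=np.array([331.4,189.4]);e=[270+(700-396)/3.6,120+283/3.6]
print(plane("scene",[b,e],.014))
E
```

```text
t: 8.43
eef_pos: [0.4905, 0.3234, 0.1715]
ee_rot: [3.132, -0.613, -1.48]
force: [-0.1, -0.0, 0.7]
width: 0.0278
gripper_force: 0.0
near2 shift cm [ 0.065 -0.291  4.553] turn [ 0.007 -0.002  0.003] rows>= 0.7299904817684777
g2 shift cm [ 0.06  -0.313  7.553] turn [ 0.007 -0.002  0.003] rows>= 1.2094936771465736
[[ 0.457  0.06   0.014]
 [ 0.452 -0.023  0.014]]
```

```bash
python3 -m creep '[[[2.8,0.06,-0.37,3,0.007,0,0.003],[2.8,0.06,-0.37,4.5,0.007,0,0.003],[2.8,0.06,-0.37,4.5,0.007,0,0.003],[2.8,0.06,-0.37,4.5,0.007,0,0.003]]]'; python3 - <<'E'
from h import *
go(grasp(2),RG,"g2")
fs=[]
for n,(x,y) in(("top",(175,120)),("scene",(215,80))):
    f=grab_frame(n); cv2.imwrite(f"pics/{n}6.png",f); fs.append(cv2.resize(f[y:y+115,x:x+95],None,fx=4.2,fy=4.2,interpolation=cv2.INTER_CUBIC))
print(proj("top",[grasp(2)+.009*KZ,get_state()["eef_pos"]]))
cv2.imwrite("pics/c6.png",np.clip(np.hstack(fs)*1.4,0,255).astype(np.uint8))
E
```

```text
t: 8.93
eef_pos: [0.4966, 0.299, 0.1355]
ee_rot: [-3.141, -0.612, -1.483]
force: [0.5, 0.6, 0.4]
width: 0.028
gripper_force: 0.0
g2 shift cm [0.104 0.137 3.175] turn [-0.001 -0.001  0.   ] rows>= 0.5087538162630251
[[223.022 163.622]
 [216.555 162.137]]
```

View pics/c6.png

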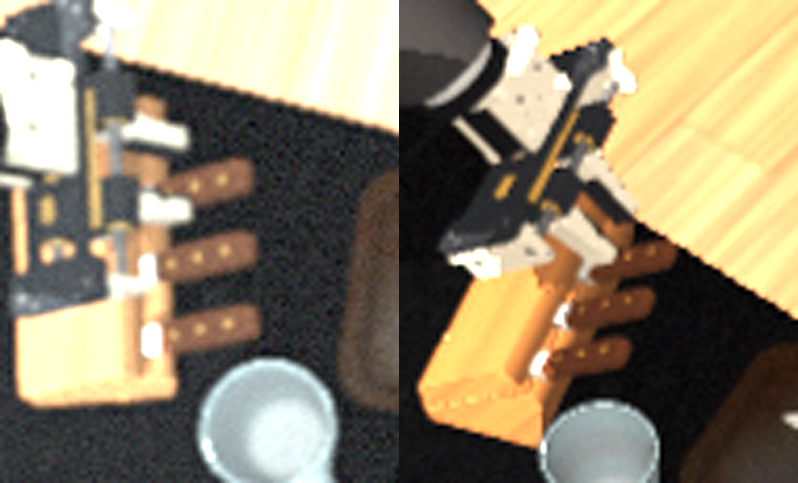

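Crop: the fingers straddle handle 2, whose rivets are at (195,188) and (222,181). The gripper sits about 1–2 mm too far towards +x, so I'll correct that while going in.

```bash
python3 -m creep '[[[2.8,0.1,0.15,1.2,0,0,0],[2.8,0.1,0.15,2.2,0,0,0],[2.8,0.1,0.15,3.15,0,0,0],[2.8,0.1,0.15,3.15,0,0,0]]]'; python3 -c "
from h import *
go(grasp(2),RG)"
```

```text
t: 9.52
eef_pos: [0.496, 0.2787, 0.1083]
ee_rot: [3.139, -0.615, -1.482]
force: [-0.9, 1.1, 0.1]
width: 0.0279
gripper_force: 0.0
 shift cm [ 0.014 -0.102 -0.213] turn [ 0.001 -0.004  0.002] rows>= 0.03785549507557786
```

```bash
python3 -m creep '[[[2.8,0,-0.05,-0.2,0,0,0],[2.8,0,-0.05,-0.2,0,0,0],[1.8,0,-0.05,-0.2,0,0,0],[1.8,0,-0.05,-0.2,0,0,0],[1.8,0,-0.05,-0.2,0,0,0],[1.8,0,-0.05,-0.2,0,0,0],[1.8,1,-0.05,-0.2,0,0,0],[1.8,3,-0.05,-0.2,0,0,0],[1.8,6,-0.05,-0.2,0,0,0],[1.8,9,-0.05,-0.2,0,0,0],[1.8,12,-0.05,-0.2,0,0,0],[1.8,16,-0.05,-0.2,0,0,0],[1.8,16,-0.05,-0.2,0,0,0]]]' 40; python3 - <<'E'
from h import *
p,R=place("b",.027,.07); go(p,R,"above b1"); print(p,R.as_euler("xyz"),get_state()["q"])
E
```

```text
t: 11.15
eef_pos: [0.5082, 0.1478, 0.2051]
ee_rot: [-3.14, -0.612, -1.486]
force: [-0.1, 0.5, -1.1]
width: 0.0213
gripper_force: 39.9
above b1 shift cm [29.167 11.332 36.092] turn [-0.555 -0.43   1.756] rows>= 10.127350892106374
[ 0.434 -0.306  0.077] [3.142 0.    2.978] [ 0.933  0.321 -0.414  0.402 -1.339 -1.043]
```

```bash
cat >>h.py <<'E'
from scipy.spatial.transform import Slerp
def path(p,R,hump=.08,n=6):
    s=get_state(); R0=Ro.from_euler("xyz",s["ee_rot"]); p0=s["eef_pos"]; sl=Slerp([0,1],Ro.concatenate([R0,R]))
    for a in np.linspace(1/n,1,n):
        q=p0+(np.array(p)-p0)*a+UP*hump*4*a*(1-a); print(np.round(np.r_[R0.inv().apply(q-p0)*100,(R0.inv()*sl(a)).as_rotvec()],2).tolist(),q)
E
python3 - <<'E'
from h import *
p,R=place("b",.027,.07); path(p,R,.06,6)
E
```

```text
[6.78, 1.89, 3.29, -0.09, -0.07, 0.29] [0.496 0.072 0.217]
[12.79, 3.77, 7.66, -0.19, -0.14, 0.59] [ 0.483 -0.004  0.216]
[18.03, 5.66, 13.13, -0.28, -0.22, 0.88] [ 0.471 -0.079  0.201]
[22.51, 7.55, 19.7, -0.37, -0.29, 1.17] [ 0.458 -0.155  0.173]
[26.22, 9.44, 27.35, -0.46, -0.36, 1.46] [ 0.446 -0.231  0.132]
[29.17, 11.33, 36.09, -0.56, -0.43, 1.76] [ 0.434 -0.306  0.077]
```

```bash
python3 -m creep '[[[1.8,3.5,1,1.5,-0.05,-0.04,0.15],[1.8,6.8,1.9,3.3,-0.09,-0.07,0.29],[1.8,9.8,2.8,5.4,-0.14,-0.11,0.44],[1.8,12.8,3.8,7.7,-0.19,-0.14,0.59],[1.8,15.4,4.7,10.4,-0.23,-0.18,0.74],[1.8,18,5.7,13.1,-0.28,-0.22,0.88],[1.8,20.3,6.6,16.4,-0.32,-0.25,1.03],[1.8,22.5,7.6,19.7,-0.37,-0.29,1.17],[1.8,24.4,8.5,23.5,-0.41,-0.32,1.32],[1.8,26.2,9.4,27.4,-0.46,-0.36,1.46],[1.8,27.7,10.4,31.7,-0.51,-0.4,1.61],[1.8,29.2,11.3,36.1,-0.56,-0.43,1.76],[1.8,29.2,11.3,36.1,-0.56,-0.43,1.76],[1.8,29.2,11.3,36.1,-0.56,-0.43,1.76],[1.8,29.2,11.3,36.1,-0.56,-0.43,1.76]]]'; python3 - <<'E'
from h import *
p,R=place("b",.027,0); go(p,R,"b1")
E
```

```text
t: 13.02
eef_pos: [0.4356, -0.3035, 0.0765]
ee_rot: [-3.141, -0.002, 2.977]
force: [-0.7, -0.2, -0.4]
width: 0.0214
gripper_force: 39.9
b1 shift cm [ 0.141 -0.304  6.954] turn [-0.    -0.002 -0.   ] rows>= 1.1138896177421471
```

```bash
python3 -m creep '[[[1.8,0.1,-0.2,3,0,0,0],[1.8,0.1,-0.2,5.3,0,0,0],[1.8,0.1,-0.2,6.2,0,0,0],[1.8,0.1,-0.2,6.7,0,0,0],[1.8,0.1,-0.2,6.9,0,0,0],[1.8,0.1,-0.2,7,0,0,0],[1.8,0.1,-0.2,7,0,0,0]]]'; python3 - <<'E'
from h import *
p,R=place("b",.027,0); go(p,R,"b1"); print(get_state()["force"])
fs=[]
for n,(x,y) in(("top",(390,115)),("scene",(395,150))):
    f=grab_frame(n); cv2.imwrite(f"pics/{n}7.png",f); fs.append(cv2.resize(f[y:y+125,x:x+110],None,fx=3.6,fy=3.6,interpolation=cv2.INTER_CUBIC))
cv2.imwrite("pics/c7.png",np.clip(np.hstack(fs)*1.4,0,255).astype(np.uint8))
E
```

```text
t: 13.9
eef_pos: [0.4337, -0.3061, 0.0063]
ee_rot: [3.141, -0.002, 2.975]
force: [-0.4, 0.5, -0.7]
width: 0.0215
gripper_force: 39.9
b1 shift cm [ 0.014 -0.018 -0.072] turn [ 0.    -0.002 -0.002] rows>= 0.01829403009374226
[-0.388  0.527 -0.654]
```

View pics/c7.png

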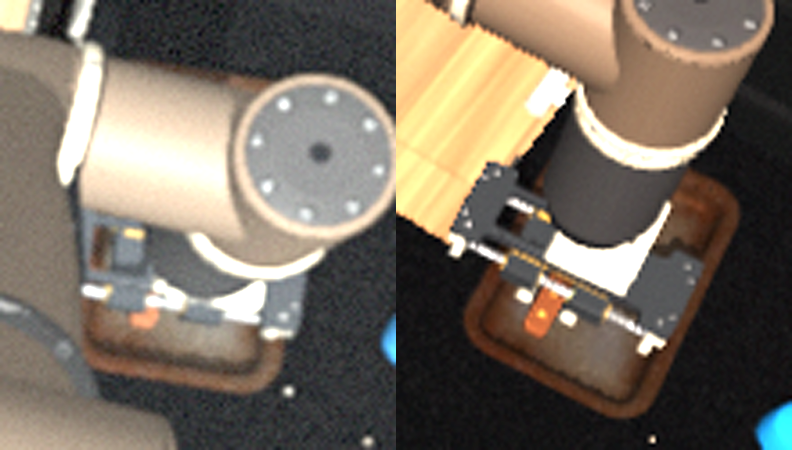

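Crop: the knife's butt, at top crop (143,315), is inside tray_b on its left half. I'll release it and lift.

```bash
python3 -m creep '[[[1.8,0,0,0.08,0,0,0],[1.8,0,0,0.1,0,0,0],[2.9,0,0,0.1,0,0,0],[2.9,0,0,0.1,0,0,0],[2.9,0,0,0.1,0,0,0],[2.9,0,0,-2,0,0,0],[2.9,0,0,-7,0,0,0],[2.9,0,0,-13,0,0,0],[2.9,0,0,-19,0,0,0],[2.9,0,0,-19,0,0,0]]]' 40; python3 - <<'E'
from h import *
path(grasp(3,.08),RG,.04,7)
for n in("top","scene"): cv2.imwrite(f"pics/{n}8.png",grab_frame(n))
E
```

```text
t: 15.25
eef_pos: [0.4367, -0.3073, 0.2013]
ee_rot: [-3.14, 0.006, 2.976]
force: [0.2, -0.6, -1.3]
width: 0.029
gripper_force: 0.0
[1.35, 8.88, -1.62, 0.08, 0.06, -0.25] [ 0.438 -0.217  0.217]
[2.71, 17.75, -2.58, 0.16, 0.12, -0.5] [ 0.439 -0.128  0.227]
[4.07, 26.63, -2.89, 0.23, 0.19, -0.76] [ 0.44  -0.038  0.229]
[5.44, 35.51, -2.55, 0.31, 0.25, -1.01] [0.442 0.052 0.226]
[6.81, 44.39, -1.55, 0.39, 0.31, -1.26] [0.443 0.142 0.216]
[8.18, 53.27, 0.1, 0.47, 0.37, -1.51] [0.444 0.232 0.199]
[9.56, 62.15, 2.4, 0.55, 0.43, -1.76] [0.445 0.321 0.176]
```

```bash
python3 -m creep '[[[2.8,1.3,8.9,-1.6,0.08,0.06,-0.25],[2.8,2.7,17.7,-2.6,0.16,0.12,-0.5],[2.8,2.7,17.7,-2.6,0.16,0.12,-0.5],[2.8,4.1,26.6,-2.9,0.23,0.19,-0.76],[2.8,4.8,31,-2.8,0.27,0.22,-0.88],[2.8,5.4,35.5,-2.6,0.31,0.25,-1.01],[2.8,6.1,40,-2.2,0.35,0.28,-1.13],[2.8,6.8,44.4,-1.6,0.39,0.31,-1.26],[2.8,7.5,49,-0.9,0.43,0.34,-1.38],[2.8,8.2,53.3,0.1,0.47,0.37,-1.51],[2.8,8.9,57.8,1.2,0.51,0.4,-1.63],[2.8,9.6,62.1,2.4,0.55,0.43,-1.76],[2.8,9.6,62.1,2.4,0.55,0.43,-1.76],[2.8,9.6,62.1,2.4,0.55,0.43,-1.76],[2.8,9.6,62.1,2.4,0.55,0.43,-1.76]]]'; python3 - <<'E'
from h import *
go(grasp(3,.03),RG,"near3")
# top-view check of tray_b and knife from the lifted view, and trays now
for n,rois in(("scene",[(278,158,95,72),(408,178,90,95)]),):
    im=grab_frame(n); cv2.imwrite("pics/s9.png",im)
    for i,(x,y,w,h) in enumerate(rois):
        r=cv2.GaussianBlur(im,(3,3),0)[y:y+h,x:x+w].astype(int)
        m=((r[...,2]-r[...,0]>12)&(r[...,2]<130)).astype(np.uint8)
        m=cv2.morphologyEx(m,cv2.MORPH_OPEN,np.ones((3,3)))
        c=max(cv2.findContours(m,0,2)[0],key=cv2.contourArea)
        print(i,cv2.minAreaRect(plane(n,cv2.convexHull(c)[:,0]+[x,y],.0225)[:,:2].astype(np.float32)))
t=cv2.imread("pics/top8.png")
v=np.hstack([im[140:270,270:500]])
v=cv2.resize(v,None,fx=3.4,fy=3.4,interpolation=cv2.INTER_CUBIC); cv2.imwrite("pics/c9.png",np.clip(v*1.5,0,255).astype(np.uint8))
E
```

```text
t: 17.23
eef_pos: [0.4422, 0.3211, 0.1723]
ee_rot: [3.135, -0.607, -1.483]
force: [0.5, 0.4, 0.5]
width: 0.0277
gripper_force: 0.0
near3 shift cm [ 0.207 -0.322  4.723] turn [0.007 0.004 0.   ] rows>= 0.7581139521895746
0 ((0.43582671880722046, 0.07067380100488663), (0.26310983300209045, 0.17945900559425354), 82.4747543334961)
1 ((0.47938984632492065, -0.3403306007385254), (0.17366737127304077, 0.2664330303668976), 80.58091735839844)
```

View pics/c9.png

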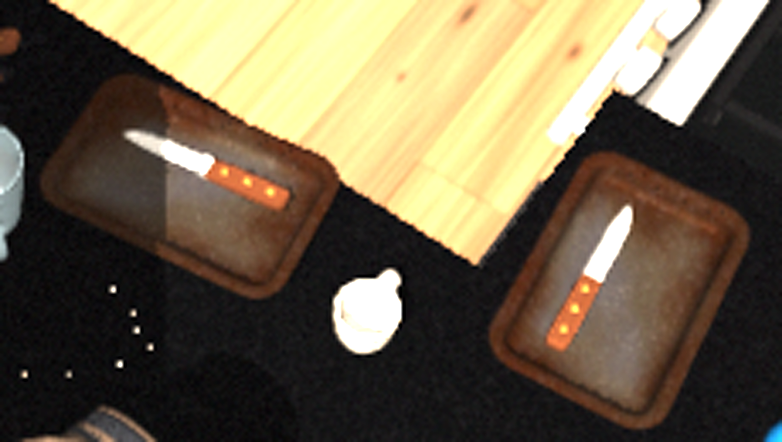

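Both knives lie flat in their trays and the trays have not moved. Knife 3 next, using numbers only since I have used all ten views.

```bash
python3 -m creep '[[[2.8,0.15,-0.25,3,0.005,0.002,0],[2.8,0.15,-0.25,4.6,0.005,0.002,0],[2.8,0.15,-0.25,4.6,0.005,0.002,0],[2.8,0.15,-0.25,4.6,0.005,0.002,0]]]'; python3 - <<'E'
from h import *
go(grasp(3),RG,"g3")
f=grab_frame("top"); cv2.imwrite("pics/t10.png",f)
# handle blobs (red-brown, not block) visible; report centre lines vs model
hsv=cv2.cvtColor(f,cv2.COLOR_BGR2HSV)
x,y,w,h=205,165,40,48
r=f[y:y+h,x:x+w].astype(int); m=((r[...,2]-r[...,0]>22)&(r[...,2]<150)).astype(np.uint8)
m=cv2.morphologyEx(m,cv2.MORPH_OPEN,np.ones((3,3)))
n,l,st,c=cv2.connectedComponentsWithStats(m)
for i in range(1,n):
    if st[i,4]>40: 
        q=np.argwhere(l==i)[:,::-1].astype(np.float32)+[x,y]; vx,vy,x0,y0=cv2.fitLine(q.astype(np.float32),2,0,.01,.01).ravel(); print(st[i]+[x,y,0,0,0],x0,y0,vy/vx)
for k in(3,4): print(k,proj("top",[np.r_[RIV[k],.112]]), proj("top",[np.r_[RIV[k],.112]-.04*KX]))
E
```

```text
t: 17.77
eef_pos: [0.4473, 0.2956, 0.1361]
ee_rot: [3.141, -0.608, -1.482]
force: [0.5, 0.2, 0.1]
width: 0.028
gripper_force: 0.0
g3 shift cm [ 0.153 -0.013  3.277] turn [-0.     0.003  0.001] rows>= 0.524849911654378
[212 175  24  11 172] 224.95349 179.98837 -0.13745666
[218 193  19  11 153] 226.80392 197.46405 -0.1947837
3 [[221.491 181.249]] [[231.948 178.626]]
4 [[222.406 198.392]] [[232.939 196.045]]
```

```bash
python3 -m creep '[[[2.8,0.1,-0.05,1.2,0,0,0],[2.8,0.1,-0.05,2.2,0,0,0],[2.8,0.1,-0.05,3.15,0,0,0],[2.8,0.1,-0.05,3.15,0,0,0],[2.8,0.1,-0.05,3.15,0,0,0]]]'; python3 -c "
from h import *
go(grasp(3),RG)"
```

```text
t: 18.45
eef_pos: [0.4491, 0.2765, 0.1102]
ee_rot: [3.14, -0.609, -1.482]
force: [0.8, 0.1, -0.4]
width: 0.0276
gripper_force: 0.0
 shift cm [0.055 0.002 0.052] turn [0.    0.002 0.001] rows>= 0.013962459972887092
```

```bash
python3 -m creep '[[[1.8,0,0,0.05,0,0,0],[1.8,0,0,0.05,0,0,0],[1.8,0,0,0.05,0,0,0],[1.8,0,0,0.05,0,0,0],[1.8,1,0,0.05,0,0,0],[1.8,3,0,0.05,0,0,0],[1.8,6,0,0.05,0,0,0],[1.8,9,0,0.05,0,0,0],[1.8,12,0,0.05,0,0,0],[1.8,14,0,0.05,0,0,0],[1.8,14,0,0.05,0,0,0]]]' 40; python3 - <<'E'
from h import *
p,R=place("a",.027,.06); path(p,R,.03,4)
E
```

```text
t: 19.82
eef_pos: [0.4592, 0.1604, 0.1908]
ee_rot: [3.141, -0.607, -1.484]
force: [-0.6, -0.1, -1.7]
width: 0.021
gripper_force: 40.0
[2.25, 1.72, 2.6, -0.02, -0.15, 0.05] [0.445 0.126 0.182]
[3.65, 3.43, 6.42, -0.03, -0.3, 0.1] [0.431 0.091 0.159]
[4.2, 5.15, 11.48, -0.05, -0.45, 0.16] [0.417 0.056 0.12 ]
[3.88, 6.86, 17.77, -0.07, -0.6, 0.21] [0.402 0.022 0.067]
```

```bash
python3 -m creep '[[[1.8,2.3,1.7,2.6,-0.02,-0.15,0.05],[1.8,3.7,3.4,6.4,-0.03,-0.3,0.1],[1.8,4.2,5.1,11.5,-0.05,-0.45,0.16],[1.8,3.9,6.9,17.8,-0.07,-0.6,0.21],[1.8,3.9,6.9,17.8,-0.07,-0.6,0.21],[1.8,3.9,6.9,17.8,-0.07,-0.6,0.21],[1.8,3.9,6.9,17.8,-0.07,-0.6,0.21]]]'; python3 - <<'E'
from h import *
p,R=place("a",.027,0); go(p,R,"a2")
E
```

```text
t: 20.7
eef_pos: [0.403, 0.0235, 0.0665]
ee_rot: [3.138, -0.007, -1.698]
force: [0.1, -0.2, -0.5]
width: 0.0213
gripper_force: 40.0
a2 shift cm [0.157 0.021 5.955] turn [ 0.004 -0.007  0.002] rows>= 0.9530943942948963
```

```bash
python3 -m creep '[[[1.8,0.05,0,2.5,0.004,-0.007,0],[1.8,0.05,0,4.4,0.004,-0.007,0],[1.8,0.05,0,5.3,0.004,-0.007,0],[1.8,0.05,0,5.7,0.004,-0.007,0],[1.8,0.05,0,5.9,0.004,-0.007,0],[1.8,0.05,0,6.0,0.004,-0.007,0],[1.8,0.05,0,6.0,0.004,-0.007,0]]]'; python3 -c "
from h import *
go(*place('a',.027,0)); print(get_state()['force'])"
```

```text
t: 21.58
eef_pos: [0.4019, 0.0215, 0.0064]
ee_rot: [-3.142, 0.0, -1.701]
force: [0.1, -0.4, -0.3]
width: 0.0214
gripper_force: 40.0
 shift cm [-0.021 -0.044 -0.062] turn [-0.     0.    -0.001] rows>= 0.012597537168208536
[ 0.058 -0.359 -0.263]
```

```bash
python3 -m creep '[[[1.8,0,0,0.05,0,0,0],[1.8,0,0,0.08,0,0,0],[2.9,0,0,0.08,0,0,0],[2.9,0,0,0.08,0,0,0],[2.9,0,0,0.08,0,0,0],[2.9,0,0,-2,0,0,0],[2.9,0,0,-7,0,0,0],[2.9,0,0,-13,0,0,0],[2.9,0,0,-18,0,0,0],[2.9,0,0,-18,0,0,0]]]' 40; python3 - <<'E'
from h import *
path(grasp(4,.08),RG,.03,5)
E
```

```text
t: 22.82
eef_pos: [0.404, 0.0224, 0.1901]
ee_rot: [-3.135, 0.005, -1.7]
force: [0.1, 0.1, -0.4]
width: 0.0288
gripper_force: 0.0
[-5.84, 0.88, -1.61, 0.01, 0.12, -0.04] [0.403 0.081 0.206]
[-11.67, 1.77, -2.26, 0.02, 0.24, -0.08] [0.401 0.14  0.213]
[-17.5, 2.66, -1.95, 0.04, 0.37, -0.13] [0.4   0.199 0.21 ]
[-23.33, 3.56, -0.68, 0.05, 0.49, -0.17] [0.399 0.258 0.198]
[-29.15, 4.47, 1.55, 0.06, 0.61, -0.21] [0.397 0.317 0.176]
```

```bash
python3 -m creep '[[[3.2,-5.8,0.9,-1.6,0.01,0.12,-0.04],[3.2,-11.7,1.8,-2.3,0.02,0.24,-0.08],[3.2,-17.5,2.7,-2,0.04,0.37,-0.13],[3.2,-23.3,3.6,-0.7,0.05,0.49,-0.17],[3.2,-29.2,4.5,1.6,0.06,0.61,-0.21],[3.2,-29.2,4.5,1.6,0.06,0.61,-0.21],[3.2,-29.2,4.5,1.6,0.06,0.61,-0.21],[3.2,-29.2,4.5,1.6,0.06,0.61,-0.21]]]'; python3 - <<'E'
from h import *
go(grasp(4,.03),RG,"near4")
E
```

```text
t: 23.82
eef_pos: [0.3952, 0.3159, 0.1717]
ee_rot: [3.136, -0.608, -1.483]
force: [1.2, -0.1, 0.6]
width: 0.0323
gripper_force: 0.0
near4 shift cm [ 0.143 -0.251  4.619] turn [0.006 0.002 0.   ] rows>= 0.7404800957487998
```

```bash
python3 -m creep '[[[3.2,0.1,-0.2,3,0.005,0.002,0],[3.2,0.1,-0.2,4.5,0.005,0.002,0],[3.2,0.1,-0.2,4.5,0.005,0.002,0],[3.2,0.1,-0.2,4.5,0.005,0.002,0]]]'; python3 - <<'E'
from h import *
go(grasp(4),RG,"g4")
f=grab_frame("top"); cv2.imwrite("pics/t11.png",f)
x,y,w,h=210,188,35,22
r=f[y:y+h,x:x+w].astype(int); m=((r[...,2]-r[...,0]>22)&(r[...,2]<150)).astype(np.uint8)
m=cv2.morphologyEx(m,cv2.MORPH_OPEN,np.ones((3,3)))
q=np.argwhere(m)[:,::-1]+[x,y]; vx,vy,x0,y0=cv2.fitLine(q.astype(np.float32),2,0,.01,.01).ravel(); print(x0,y0,vy/vx,len(q),q.min(0),q.max(0))
a,b=proj("top",[np.r_[RIV[4],.112],np.r_[RIV[4],.112]-.04*KX]); print("model y at x0",a[1]+(x0-a[0])*(b-a)[1]/(b-a)[0])
E
```

```text
t: 24.32
eef_pos: [0.3994, 0.2909, 0.1352]
ee_rot: [3.141, -0.611, -1.482]
force: [-0.0, 0.1, 0.8]
width: 0.0318
gripper_force: 0.0
g4 shift cm [ 0.157 -0.02   3.175] turn [ 0.    -0.     0.001] rows>= 0.5085702374953959
224.57672 197.37038 -0.077160284 189 [213 193] [236 202]
model y at x0 197.90833756547676
```

```bash
python3 -m creep '[[[3.2,0.1,-0.06,1.2,0,0,0],[3.2,0.1,-0.06,2.2,0,0,0],[3.2,0.1,-0.06,3.1,0,0,0],[3.2,0.1,-0.06,3.1,0,0,0],[3.2,0.1,-0.06,3.1,0,0,0]]]'; python3 -c "
from h import *
go(grasp(4),RG)"
```

```text
t: 25.0
eef_pos: [0.4013, 0.272, 0.1091]
ee_rot: [3.139, -0.614, -1.481]
force: [0.6, -0.1, -0.9]
width: 0.0319
gripper_force: 0.0
 shift cm [ 0.093 -0.001 -0.052] turn [ 0.001 -0.003  0.002] rows>= 0.019229251888053352
```

```bash
python3 -m creep '[[[1.8,0,0,-0.05,0,0,0],[1.8,0,0,-0.05,0,0,0],[1.8,0,0,-0.05,0,0,0],[1.8,0,0,-0.05,0,0,0],[1.8,1,0,-0.05,0,0,0],[1.8,3,0,-0.05,0,0,0],[1.8,6,0,-0.05,0,0,0],[1.8,9,0,-0.05,0,0,0],[1.8,12,0,-0.05,0,0,0],[1.8,15,0,-0.05,0,0,0],[1.8,15,0,-0.05,0,0,0]]]' 40; python3 - <<'E'
from h import *
p,R=place("b",-.027,.07); path(p,R,.06,6)
E
```

```text
t: 26.38
eef_pos: [0.4118, 0.1476, 0.1974]
ee_rot: [3.14, -0.612, -1.484]
force: [1.1, 0.1, -0.5]
width: 0.0215
gripper_force: 39.9
[7.67, 0.51, 3.76, -0.09, -0.07, 0.29] [0.414 0.063 0.211]
[14.57, 1.02, 8.62, -0.18, -0.14, 0.59] [ 0.416 -0.021  0.211]
[20.71, 1.53, 14.56, -0.28, -0.22, 0.88] [ 0.418 -0.106  0.197]
[26.08, 2.04, 21.6, -0.37, -0.29, 1.17] [ 0.42 -0.19  0.17]
[30.69, 2.55, 29.73, -0.46, -0.36, 1.46] [ 0.423 -0.275  0.13 ]
[34.53, 3.06, 38.95, -0.55, -0.43, 1.76] [ 0.425 -0.36   0.077]
```

```bash
python3 -m creep '[[[1.8,3.9,0.3,1.8,-0.05,-0.04,0.15],[1.8,7.7,0.5,3.8,-0.09,-0.07,0.29],[1.8,11.2,0.8,6.1,-0.14,-0.11,0.44],[1.8,14.6,1,8.6,-0.18,-0.14,0.59],[1.8,17.7,1.3,11.5,-0.23,-0.18,0.74],[1.8,20.7,1.5,14.6,-0.28,-0.22,0.88],[1.8,23.5,1.8,18,-0.32,-0.25,1.03],[1.8,26.1,2,21.6,-0.37,-0.29,1.17],[1.8,28.5,2.3,25.6,-0.41,-0.32,1.32],[1.8,30.7,2.5,29.7,-0.46,-0.36,1.46],[1.8,32.7,2.8,34.3,-0.51,-0.4,1.61],[1.8,34.5,3.1,38.9,-0.55,-0.43,1.76],[1.8,34.5,3.1,38.9,-0.55,-0.43,1.76],[1.8,34.5,3.1,38.9,-0.55,-0.43,1.76],[1.8,34.5,3.1,38.9,-0.55,-0.43,1.76]]]'; python3 - <<'E'
from h import *
p,R=place("b",-.027,0); go(p,R,"b2")
E
```

```text
t: 28.25
eef_pos: [0.4259, -0.3561, 0.0773]
ee_rot: [-3.136, 0.002, 2.98]
force: [-0.4, -0.1, -0.4]
width: 0.0214
gripper_force: 39.9
b2 shift cm [ 0.077 -0.318  7.029] turn [-0.006  0.002  0.003] rows>= 1.1258310458969398
```

```bash
python3 -m creep '[[[1.8,0.05,-0.2,3,-0.005,0,0],[1.8,0.05,-0.2,5.3,-0.005,0,0],[1.8,0.05,-0.2,6.2,-0.005,0,0],[1.8,0.05,-0.2,6.7,-0.005,0,0],[1.8,0.05,-0.2,6.9,-0.005,0,0],[1.8,0.05,-0.2,7.05,-0.005,0,0],[1.8,0.05,-0.2,7.05,-0.005,0,0]]]'; python3 -c "
from h import *
go(*place('b',-.027,0)); print(get_state()['force'])"
```

```text
t: 29.12
eef_pos: [0.4248, -0.3593, 0.0064]
ee_rot: [-3.141, 0.002, 2.978]
force: [0.2, -0.1, -0.5]
width: 0.0214
gripper_force: 39.9
 shift cm [ 0.012 -0.024 -0.058] turn [-0.001  0.002  0.   ] rows>= 0.013415296384176252
[ 0.205 -0.137 -0.54 ]
```

```bash
python3 -m creep '[[[1.8,0,0,0.05,0,0,0],[1.8,0,0,0.08,0,0,0],[2.9,0,0,0.08,0,0,0],[2.9,0,0,0.08,0,0,0],[2.9,0,0,0.08,0,0,0],[2.9,0,0,-2,0,0,0],[2.9,0,0,-7,0,0,0],[2.9,0,0,-13,0,0,0],[2.9,0,0,-19,0,0,0],[2.9,0,0,-24,0,0,0],[2.9,0,0,-24,0,0,0]]]' 40 && python3 -m creep '[[[2.9,0,9,-1,0,0,-0.2],[2.9,1,18,-1,0,0,-0.4],[2.9,1,18,-1,0,0,-0.5],[2.9,2,27,-1,0,0,-0.7],[2.9,2,33,-1,0,0,-0.9],[2.9,2,39,-1,0,0,-1],[2.9,2,45,-1,0,0,-1.1],[2.9,2,51,-1,0,0,-1.2],[2.9,2,57,-1,0,0,-1.2],[2.9,2,63,-1,0,0,-1.2],[2.9,2,68,-1,0,0,-1.2],[2.9,2,68,-1,0,0,-1.2],[2.9,2,68,-1,0,0,-1.2]]]'; python3 - <<'E'
from h import *
s=grab_frame("scene"); cv2.imwrite("pics/s12.png",s); t=grab_frame("top"); cv2.imwrite("pics/t12.png",t)
for n,im in(("scene",s),("top",t)):
  old=cv2.imread(f"pics/{n}0.png")
  for nm,c,L in(("a",TA,LA),("b",TB,LB)):
    # rectified floor patch at z=.014, 1 px = 1 mm : u along L, v along P
    P=np.array([-L[1],L[0]]); g=np.array([[np.r_[c+u*L+v*P,.014] for u in np.arange(-.1,.1,.001)] for v in np.arange(-.06,.06,.001)])
    px=proj(n,g.reshape(-1,3)).astype(np.float32).reshape(120,200,2)
    w=cv2.remap(im,px[...,0],px[...,1],1).astype(int); o=cv2.remap(old,px[...,0],px[...,1],1).astype(int)
    sat=w[...,2]-w[...,0]
    for lab,m in(("handle",(sat>45)),("blade",w.min(2)>150)):
        k,l,st,ce=cv2.connectedComponentsWithStats(cv2.morphologyEx(m.astype(np.uint8),cv2.MORPH_OPEN,np.ones((5,5))))
        for i in range(1,k):
            if st[i,4]>250: print(n,nm,lab,"u,v mm",ce[i]-[100,60],st[i,2:4],st[i,4])
for z,b,nm in((.0225,TA,"a"),(.0225,TB,"b")): pass
d=lambda a,b,x,y:np.abs(a[y-22:y+22,x-22:x+22].astype(int)-b[y-22:y+22,x-22:x+22]).mean()
t0=cv2.imread("pics/top0.png"); s0=cv2.imread("pics/scene0.png")
print("cup diff",d(t,t0,374,217),d(s,s0,377,232),"mug",d(t,t0,240,222),d(s,s0,263,193))
print(get_state()["t"],get_state()["eef_pos"])
E
```

```text
t: 30.5
eef_pos: [0.4261, -0.3601, 0.2509]
ee_rot: [-3.138, 0.01, 2.978]
force: [-0.4, 0.3, -1.3]
width: 0.0288
gripper_force: 0.0
t: 32.12
eef_pos: [0.5148, 0.315, 0.2542]
ee_rot: [-3.14, -0.002, -2.105]
force: [0.2, -0.1, 0.4]
width: 0.0288
gripper_force: 0.0
scene a handle u,v mm [-52.23  -24.616] [82 30] 2010
scene a handle u,v mm [-49.399  28.178] [83 30] 1892
scene b handle u,v mm [-47.257 -27.101] [87 23] 1927
scene b handle u,v mm [-48.352  27.058] [88 24] 1947
scene b blade u,v mm [ 35.015 -27.472] [87 18] 1375
scene b blade u,v mm [35.128 26.257] [87 19] 1396
top a handle u,v mm [-55.123 -26.24 ] [82 27] 1745
top a handle u,v mm [-52.867  26.608] [81 26] 1649
top a blade u,v mm [ 34.963 -24.93 ] [92 20] 1501
top a blade u,v mm [36.767 27.007] [91 19] 1492
top b handle u,v mm [-45.779 -29.363] [84 24] 1889
top b handle u,v mm [-47.047  24.869] [85 24] 1911
top b blade u,v mm [ 38.757 -28.096] [95 24] 1963
top b blade u,v mm [38.201 25.464] [95 25] 2007
cup diff 3.797176308539945 1.421487603305785 mug 8.456955922865014 3.614669421487603
32.225 [0.515 0.314 0.255]
```

```bash
python3 -c "
from station import job_done
print(job_done())"
```

```text
the job is handed in; nothing more can be done
None
```

I dealt the four steak knives in turn, tray_a then tray_b; the last camera check showed two side by side along each tray, with the cup and mug apparently unmoved, and I handed the job in at about 32 s (no verdict was returned).

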